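# Find the proud support pad and press it home

## Task

One of the six round white support pads on the sample carrier plate stands a little proud. Take the spring-tipped touch probe from its stand, feel out the high pad by touching several pads lightly, then press that pad firmly with the probe until it is fully home, without pressing the other pads or the plate hard, bottoming the probe's spring tip, touching the plate with the gripper or tipping the sample bottle. Finally hang the probe upright in its stand again.

Things in the scene. Friction and masses are not known exactly. Their poses are not given: they have to be found in the camera images.
- carrier: sample carrier, fixed: plate 130 x 180 mm (x by y), dark face 20 mm above the bench. Origin at the centre of its underside, x along the short side, z up. Six round white pads, 23 mm across, each in a brass collar (24 mm inside, 29 outside, rim 28 mm above the bench), at x = -30 or +30 mm, y = -55, 0 or +55 mm in its frame: five are rigid, tops 24 mm above the bench, and bear at most 8 N; any one of the six is the proud one
- face (a point): centre of the carrier's face, on the level of the five good pads' tops (24 mm above the bench)
- proud_pad (a joint): how far the proud pad (any of the six; it looks the same) has been pressed down, in m: 0 as proud as it can stand (top 3 mm above the others), 0.0023 fully home at a hard stop (0.7 mm above the others). Starts at 0 to 0.0003. It holds still below 8 N, slides down slowly under more than about 10.5 N and stays where it is left
- stand: grey stand for the probe, fixed to the bench: block 70 x 70 x 50 mm high with one upright round bore, 22 mm across and 47 mm deep, in the middle of its top. Origin at the centre of its underside, z up
- probe_grip (a point): centre, half-way up, of the probe's green round handle (24 mm across, 60 mm long, upright; z up, away from the tip), 85 mm above the bench when the probe hangs in the stand by its flange. Flange 36 mm across, 5 mm thick, its underside 35 mm below this point; under it a nose 14 mm across, 22 mm long, then the tip. Mass about 0.13 kg
- tip (a point): end of the probe's spring tip, a brass ball 8 mm across, on the probe's axis 79 mm below the handle's centre when not pressed
- probe_tip (a joint): how far the probe's spring tip is pushed in, in m: 0 fully out, 0.015 bottomed. The spring pushes with 2 N at the start of its travel and 1 N more for each mm (12 N at 0.010)
- bottle: loose sample bottle with a black cap, 48 mm across and 90 mm high, a bystander. Origin at the centre of its underside
Things that resemble listed ones, but are neither listed nor needed, are in the scene too. What is shaped like the part that bears probe_grip but purple is not meant. What is shaped like the stand but yellow is not meant.

How it is judged (in metres and radians):
On the way, in this order (a step that is already met when the one before it is completed fails the run):
1. the probe's tip has lightly touched at least one of the good pads (or the plate), for comparison (contact force between probe and carrier above 0.5 N), for 0.04 s.
2. the proud pad is home with the probe's tip on it (value of joint proud_pad above 0.0019 m and z of tip in the frame of carrier below 0.029 m and x of tip in the frame of carrier between -0.05 and 0.05 m and y of tip in the frame of carrier between -0.075 and 0.075 m), for 0.05 s.
At the end, for the whole second after the job is handed in: the proud pad is pressed down at least 1.8 of its 2.3 mm; the probe hangs upright in the stand's bore, handle within 9 mm of the stand's axis, at its hanging height within 4 mm, tilted less than 0.08 rad; the sample bottle stands upright at rest (value of joint proud_pad above 0.0018 m and horizontal distance between probe_grip and stand below 0.009 m and z of probe_grip in the frame of stand between 0.081 and 0.089 m and angle between probe_grip's own z axis and vertical below 0.08 rad and linear speed of bottle below 0.02 m/s and angle between bottle's own z axis and vertical below 0.2 rad); the robot touches nothing.
It fails at once if a good pad or the plate is pressed with more than 8 N (contact force between anything else and carrier above 8 N).
It fails at once if the probe's spring tip is bottomed (pushed in more than 14.5 mm) (value of joint probe_tip above 0.0145 m).
It fails at once if the gripper touches the carrier plate (contact force between the fingers and carrier above 0.5 N).
It fails at once if the sample bottle is tipped (angle between bottle's own z axis and vertical above 0.5 rad).
It also fails if it takes over 72 s, if anything falls off the work surface, if the arm or the gripper's body presses on something with over 40 N, if the wrist force passes 120 N, or if a joint passes its speed limit or range.

## Robot

A 6-joint arm with a two-finger parallel gripper is mounted at the origin on a cart in front of the work surface, level with it; the furniture and walls round the work are solid. World frame = base frame: x ahead of the robot, y to its left, z up, the work surface at z = 0. Lengths are in mm, angles in degrees, forces in N, time in s.
With the tool pointing down it reaches from about 300 to 850 mm from the base axis. Payload 4.2 kg.
Tool frame: the origin (TCP) lies on the front face of the gripper's body, between the roots of the fingers; the fingertips stand 78 mm ahead of it and the grasp point (between the pads) lies 60 mm ahead of it; x points along the fingers, y is the direction in which the jaws open and shut, and the axes are right-handed (so a half turn about x gives the same grasp; the last joint's range is limited). The gripper opens to 91 mm and grips with 3 to 60 N. Pads are 32 mm wide; open, the fingers measure 118 mm over their backs; the gripper's body (76 mm by 178 mm) begins 60 mm behind the grasp point.
Start: joints at [75.802, 18.312, 89.639, -0, 72.044, -1.146], TCP at [129.854, 560.154, 292.276] pointing down, gripper open.
Joint ranges: [-177.97, 177.97], [-48.28, 115.42], [12.27, 149.76], [-77.06, 257.06], [2.81, 150.46], [-146.56, 146.56]. Speed limits (degrees/s): [147.25, 147.25, 180, 180, 180, 180].

## Interface

Orientations are given as [roll, pitch, yaw] about the fixed x, y, z axes, in that order (R = Rz(yaw) Ry(pitch) Rx(roll)).
In Python, from workcell import status, viewer, env gives the robot as it stands. The module is installed in compiled form; this text tells all that it offers.
- The arm moves only by the tool move_arm, never from a script. Its argument "moves" is a list of rows, each a list of 3 entries, a list of its own where there are three numbers: the shift along the tool's x, y, z in cm, then the turn about the tool's x in rad, then the gripper's target within -1 to 1 (fully open at 1, half-way at 0, shut at -1). A call has 1 to 20 rows; each row is the pose to reach, as a shift and turn from the pose commanded when the call began, along the tool's axes at that moment; what a row does not reach only later rows make up. A row lasts 1/8 s, in which the tool goes at most 62.5 mm and 10.7 degrees, less where a joint would pass 70% of its speed; a pose out of reach is approached as far as the arm can. A call with a gripper value outside its range is refused whole. The fingers move at their own pace and stop on an object; "force" is the grip in N (left out, the last holds). Time passes only in rows, so rows that repeat a pose let the fingers close. It gives the time, the measured TCP pose, the force and the opening at its end, in the units of the state.
- status.state(): the state, without advancing time (a new reading comes with each control period).
- viewer.grab_frame(name): name is "scene" or "top" or "wrist"; returns the picture (420x560x3 uint8, red, green, blue); there is no depth.
- viewer.get_calibration(name): a dict with "camera_matrix" (3x3 intrinsics, pixels), "eye" and "rotation" of the camera in the world. Camera axes: x right, y down, z forward; pixel columns grow to the right and rows downward; lengths in mm; the calibration is good to about 2 mm. A picture is of the moment at which its call begins: read the wrist's pose just before it. get_calibration takes no time and is no camera call; for the wrist camera it gives the pose at the moment of the call.
- env.job_done(): hands the job in, once; it reports no verdict.
The state is a dict: "time_s": time; "qpos": joint angles; "qvel": joint speeds; "effort": joint torques, N m; "ee_pos": TCP position; "ee_rot": TCP orientation; "force": force on the tool from outside, world axes, zero at the start; "torque": the same for the moment, N m; "gripper_width": finger opening in mm.
Only numpy, scipy, OpenCV 4.12 (cv2) and the standard library are available. Lean on these libraries where they do the work, as an engineer would, in place of code of your own. Each camera call takes 0.05 s, during which the arm holds its last target.

## Working session

There is one attempt and no reset: what is moved stays moved. The work goes in short steps, Python scripts to look and compute and a tool call to move; the robot and the scene stay as the last step left them, time stands still between calls to the robot, and variables do not carry over. Pictures are saved under pics/ and viewed, and the job is handed in when it is done.

Besides the shell and the picture viewer there is one more tool, called after "Emit:" as name(argument=value, ...), one argument or row to a line, values as JSON. move_arm: Moves the arm, as the interface text tells. Its arguments: {"type":"object","properties":{"moves":{"type":"array","items":{"type":"array"}},"force":{"type":"number"}},"required":["moves"]}

```bash
mkdir -p pics; python3 - <<'E'
from workcell import status, viewer
import cv2
print(status.state())
for n in ["scene","top","wrist"]:
    c=viewer.get_calibration(n); print(n,c)
    im=viewer.grab_frame(n); cv2.imwrite(f"pics/{n}0.png",im[:,:,::-1])
E
```

```text
{'time_s': 0.0, 'qpos': array([ 7.58017800e+01,  1.83512372e+01,  8.97084140e+01, -1.48008028e-03,
        7.20438437e+01, -1.14533213e+00]), 'qvel': array([ 0.04252599,  0.0380892 ,  0.04076893, -0.07024966,  0.0585373 ,
        0.02208251]), 'effort': array([ 3.16038087e-03, -4.12468064e+01, -2.31972510e+01,  7.31675536e-02,
        4.57328826e-02, -1.60888094e-04]), 'ee_pos': array([129.76976646, 559.77205717, 291.41060671]), 'ee_rot': array([ -90.36636012,   89.8964956 , -103.41879045]), 'force': array([ 0.41990474,  0.0422257 , -0.2707601 ]), 'torque': array([ 0.03401546, -0.01698509,  0.02320521]), 'gripper_width': 90.90569750786376}
scene {'camera_matrix': array([[466.69310499,   0.        , 281.84316846],
       [  0.        , 466.69310499, 206.95689372],
       [  0.        ,   0.        ,   1.        ]]), 'eye': array([-225.97445515, -585.62725524,  494.38608656]), 'rotation': array([-114.74432559,   -0.69997889,  -53.04417056])}
top {'camera_matrix': array([[385.08475802,   0.        , 280.61515013],
       [  0.        , 385.08475802, 210.40667508],
       [  0.        ,   0.        ,   1.        ]]), 'eye': array([ 284.33310442,  -36.93897071, 1106.6925447 ]), 'rotation': array([-1.67500332e+02, -1.01160299e-01, -8.99141596e+01])}
wrist {'camera_matrix': array([[290.49837902,   0.        , 279.94326245],
       [  0.        , 290.49837902, 212.01551317],
       [  0.        ,   0.        ,   1.        ]]), 'eye': array([ 62.8878125 , 574.59485119, 383.74599674]), 'rotation': array([1.65850020e+02, 5.54741139e-02, 7.68818801e+01])}
```

View pics/scene0.png

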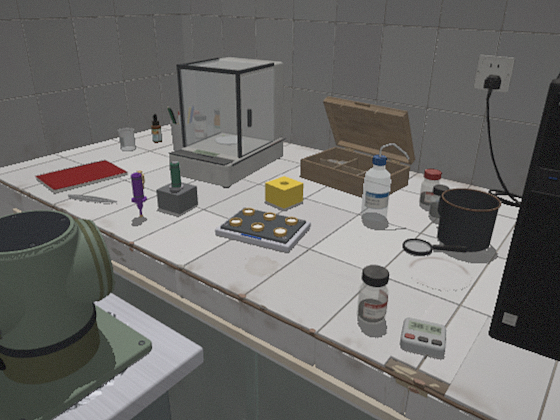

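View pics/top0.png

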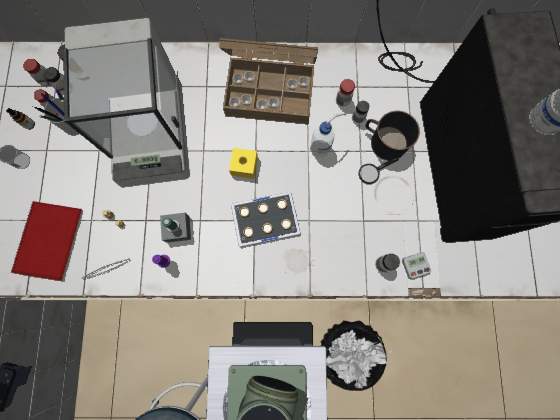

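View pics/wrist0.png

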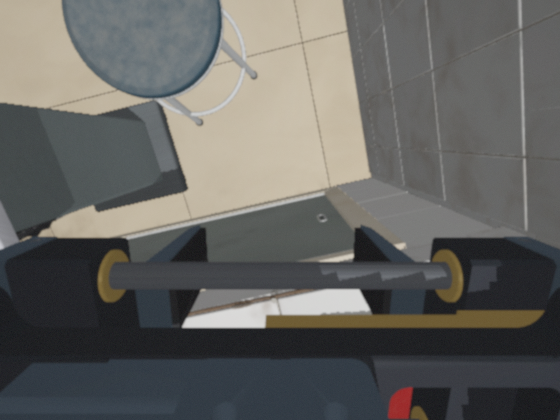

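```bash
cat > h.py <<'E'
import numpy as np, cv2
from scipy.spatial.transform import Rotation as Ro
from workcell import status, viewer
def cal(n):
    c=viewer.get_calibration(n); return c["camera_matrix"],np.array(c["eye"]),Ro.from_euler("xyz",c["rotation"],degrees=True).as_matrix()
def ray(C,u,v):
    K,e,R=C; d=R@np.linalg.inv(K)@np.array([u,v,1.]); return e,d
def onz(C,u,v,z):
    e,d=ray(C,u,v); return e+d*(z-e[2])/d[2]
def proj(C,p):
    K,e,R=C; q=K@(R.T@(np.array(p,float)-e)); return q[:2]/q[2]
E
python3 - <<'E'
from h import *
im=cv2.imread("pics/top0.png"); C=cal("top")
c=im[180:290,130:320]; cv2.imwrite("pics/crop0.png",cv2.resize(c,None,fx=4,fy=4,interpolation=cv2.INTER_CUBIC))
im2=cv2.imread("pics/scene0.png"); c=im2[150:250,120:320]; cv2.imwrite("pics/crop1.png",cv2.resize(c,None,fx=4,fy=4,interpolation=cv2.INTER_CUBIC))
for p in [(246,212),(264,209),(283,205),(249,232),(267,228.5),(286,225)]: print(p,onz(C,*p,24).round(1))
print(onz(C,172,223,115),onz(C,388,260,90))
hsv=cv2.cvtColor(im,cv2.COLOR_BGR2HSV)
# pads: bright in the plate
m=((hsv[:,:,2]>170)).astype(np.uint8); 
roi=np.zeros_like(m); roi[200:240,238:294]=1
n,l,s,ce=cv2.connectedComponentsWithStats(m*roi)
for i in range(1,n):
    if s[i,4]>20: print(s[i],ce[i],onz(C,*ce[i],24).round(1))
E
```

```text
(246, 212) [519.5  61.1  24. ]
(264, 209) [528.4   9.4  24. ]
(283, 205) [540.4 -45.4  24. ]
(249, 232) [461.3  51.3  24. ]
(267, 228.5) [4.715e+02 2.000e-01 2.400e+01]
(286, 225) [481.7 -53.9  24. ]
[469.88260239 245.88611358 115.        ] [ 376.63615362 -321.07304339   90.        ]
[238 200  17   5  50] [244.22 201.18] [551.5  66.9  24. ]
[277 200  10   9  55] [281.45454545 204.        ] [543.3 -40.9  24. ]
[290 200   4  14  28] [292.17857143 205.03571429] [540.3 -71.9  24. ]
[258 203  10   9  59] [262.76271186 207.69491525] [532.3  13.   24. ]
[240 207   9   9  58] [244.20689655 211.55172414] [520.8  66.3  24. ]
[281 219  10  10  63] [285.61904762 223.58730159] [485.8 -52.9  24. ]
[263 224   9   9  56] [267.01785714 228.07142857] [4.727e+02 2.000e-01 2.400e+01]
[244 227   9  10  57] [248.26315789 231.66666667] [462.2  53.4  24. ]
[266 233  28   7  54] [281.35185185 235.88888889] [450.3 -40.7  24. ]
```

View pics/crop0.png

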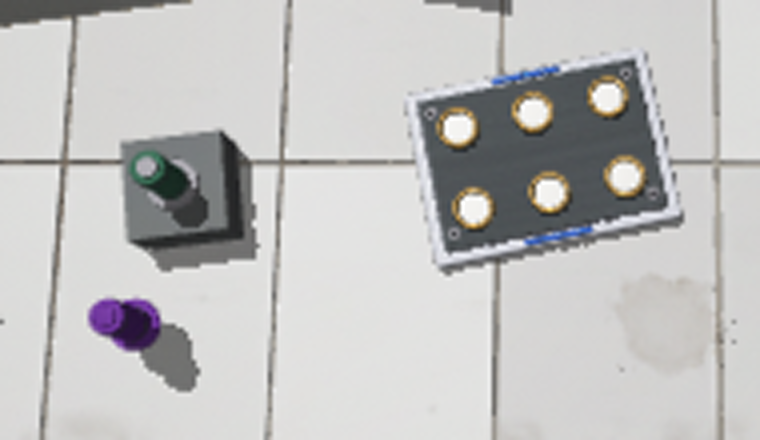

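View pics/crop1.png

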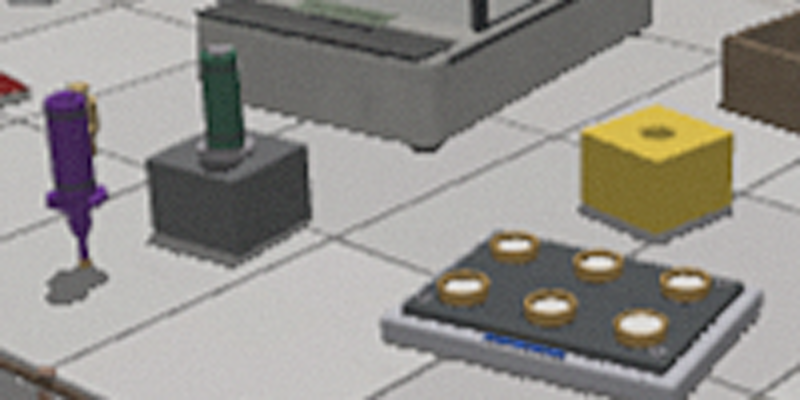

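```bash
python3 - <<'E'
from h import *
T=cv2.imread("pics/top0.png"); S=cv2.imread("pics/scene0.png"); CT=cal("top"); CS=cal("scene")
def blobs(im,lo,hi,x0,y0,x1,y1,mn=15):
    h=cv2.cvtColor(im,cv2.COLOR_BGR2HSV); m=cv2.inRange(h,lo,hi); r=np.zeros_like(m); r[y0:y1,x0:x1]=m[y0:y1,x0:x1]
    n,l,s,c=cv2.connectedComponentsWithStats(r); 
    return [(s[i].tolist(),c[i].round(1)) for i in range(1,n) if s[i,4]>mn]
print("greenT",blobs(T,(65,60,20),(95,255,255),150,205,200,250))
print("greenS",blobs(S,(65,60,20),(95,255,255),160,150,195,190))
print("purT",blobs(T,(125,80,30),(150,255,255),140,240,190,275))
print("purS",blobs(S,(125,80,30),(150,255,255),125,160,155,220))
print("padS",blobs(S,(0,0,150),(180,70,255),225,205,300,240))
# pads fit
P=[(281.45,204),(262.76,207.7),(244.2,211.55),(285.6,223.6),(267.0,228.07),(248.26,231.67)]
W=np.array([onz(CT,*p,24)[:2] for p in P]); L=np.array([(x,y) for x in(30,-30) for y in(-55,0,55)],float)
def fit(W):
    a=W-W.mean(0); z=np.sum((a[:,0]+1j*a[:,1])*np.conj(L[:,0]+1j*L[:,1])); th=np.angle(z)
    R=np.array([[np.cos(th),-np.sin(th)],[np.sin(th),np.cos(th)]]); pr=W.mean(0)+L@R.T
    print(W.mean(0),np.degrees(th)); print(pr.round(1).tolist(),(W-pr).round(1).tolist()); return pr
pr=fit(W)
for p in pr: print(proj(CS,[*p,24]).round(1))
for x in (240,245,250,255):print('test')if 0 else None
E
```

```text
greenT [([162, 218, 15, 12, 84], array([169.8, 223.8]))]
greenS [([170, 163, 9, 4, 27], array([174. , 164.6])), ([171, 167, 10, 17, 133], array([175.3, 175.3])), ([172, 184, 9, 3, 17], array([176.2, 185.4]))]
purT [([152, 255, 18, 12, 170], array([161.1, 260.1]))]
purS [([131, 173, 10, 6, 47], array([135.8, 175.3])), ([132, 179, 11, 17, 157], array([137.3, 187.1])), ([132, 196, 15, 19, 103], array([139. , 201.7]))]
padS [([225, 205, 75, 17, 539], array([260.5, 210.2])), ([245, 210, 8, 3, 22], array([248.2, 211. ])), ([265, 214, 9, 4, 26], array([269. , 215.4])), ([287, 219, 9, 3, 25], array([291. , 220.1])), ([231, 220, 9, 3, 26], array([235.2, 221. ])), ([253, 224, 9, 4, 28], array([257.2, 225.9])), ([275, 228, 11, 6, 45], array([279.8, 230.6])), ([225, 230, 16, 6, 41], array([232.8, 232.3])), ([290, 230, 10, 10, 37], array([295.6, 235.3]))]
[502.84503756   6.55473153] 12.14346693480064
[[543.7, -40.9], [532.2, 12.9], [520.6, 66.6], [485.1, -53.5], [473.5, 0.2], [461.9, 54.0]] [[-0.4, 0.0], [0.1, 0.2], [0.2, -0.3], [0.7, 0.7], [-0.8, 0.0], [0.3, -0.6]]
[291.5 221.6]
[269.6 216.8]
[248.5 212.3]
[280.2 232.7]
[257.5 227.6]
[235.7 222.6]
```

```bash
python3 - <<'E'
from h import *
CT=cal("top"); CS=cal("scene")
def tri(a,b):
    e1,d1=ray(CT,*a); e2,d2=ray(CS,*b); A=np.stack([d1,-d2],1); t=np.linalg.lstsq(A,e2-e1,rcond=None)[0]
    p,q=e1+d1*t[0],e2+d2*t[1]; print(((p+q)/2).round(1),np.linalg.norm(p-q).round(1))
print(onz(CT,167.5,221.7,117).round(1),onz(CT,169.8,223.8,88).round(1)); tri((169.8,223.8),(175.3,175.3))
for z in(85,115): print(z,[proj(CS,[*onz(CT,*p,z)[:2],z]).round(1).tolist() for p in((167.5,221.7),(169.8,223.8))])
# stand block top corners (crop->px)
q=[(121,143),(220,131),(240,232),(133,242)]
c=np.array([onz(CT,130+x/4,180+y/4,50)[:2] for x,y in q]); print('stand',c.round(1).tolist(),c.mean(0))
print('purple',onz(CT,130+106/4,180+317/4,130).round(1)); tri((161.1,260.1),(137.5,186))
s=status.state(); R=Ro.from_euler("xyz",s["ee_rot"],degrees=True).as_matrix(); print(R.round(3))
E
```

```text
[472.9 257.3 117. ] [472.7 259.4  88. ]
[473.6 260.3  84.3] 0.4
85 [[175.1, 173.8], [175.1, 175.1]]
115 [[174.8, 163.6], [174.8, 164.8]]
stand [[502.6, 298.6], [511.4, 229.8], [440.0, 212.0], [432.9, 285.5]] [471.70031258 256.48331346]
purple [373.9 274.9 130. ]
[375.8 277.9  82.8] 0.7
[[-0.     0.226  0.974]
 [-0.001  0.974 -0.226]
 [-1.    -0.001 -0.   ]]
```

Emit:
move_arm(
  moves=[
    [[2,-7.2,13.4],0,1],
    [[4,-14.4,26.8],0,1],
    [[5.7,-21.6,40.2],0,1],
    [[5.7,-21.6,40.2],0,1],
    [[5.7,-21.6,40.2],0,1],
    [[5.7,-21.6,40.2],0,1],
    [[5.7,-21.6,40.2],0,1],
    [[5.7,-21.6,40.2],0,1],
    [[5.7,-21.6,40.2],0,1],
    [[5.7,-21.6,40.2],0,1],
    [[5.7,-21.6,40.2],0,1],
    [[5.7,-21.6,40.2],0,1],
  ],
)

```text
time_s: 1.65
ee_pos: [472.1, 259.7, 235.5]
ee_rot: [63.5, 90.0, 50.5]
force: [0.6, -0.3, 0.7]
gripper_width: 90.9
```

```bash
cat >look.py <<'E'
from h import *
import sys
s=status.state(); print(s["time_s"],s["ee_pos"].round(1),s["ee_rot"].round(1),s["force"].round(2))
print(cal("wrist")[1].round(1),cal("wrist")[2].round(3).tolist())
for n in sys.argv[2:]:
    im=viewer.grab_frame(n); cv2.imwrite(f"pics/{n}{sys.argv[1]}.png",im[:,:,::-1])
E
python3 look.py 1 wrist top
```

```text
1.65 [472.1 259.7 235.5] [63.5 90.  50.5] [ 0.59 -0.27  0.7 ]
[405.1 274.2 327.7] [[0.225, 0.945, 0.239], [0.974, -0.219, -0.054], [0.001, 0.245, -0.97]]
```

View pics/wrist1.png

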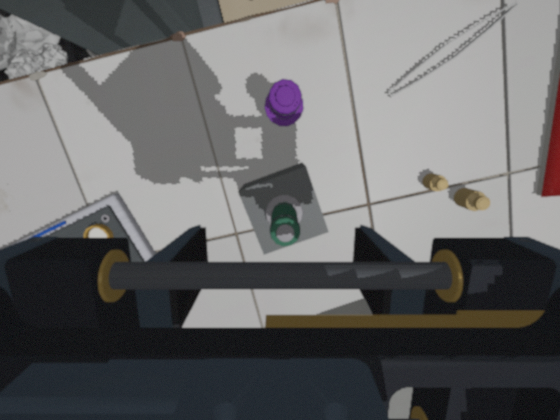

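View pics/top1.png

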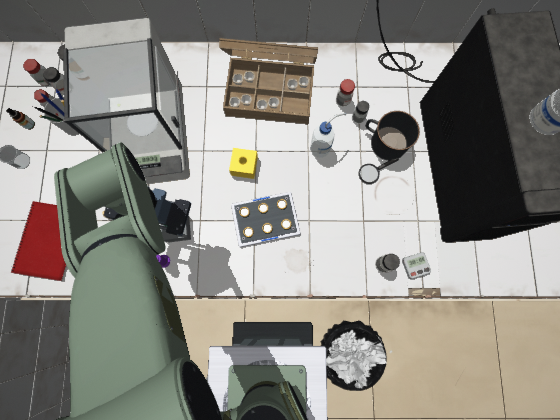

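The wrist view shows the green handle's top at about (285,231), its flange at about (284,208), and the grey stand's corners at about (303,165), (240,188), (264,253) and (328,230). The candidates are green in the grey stand (wanted) and purple at (284,100) (not wanted). I'll check this in an enlarged crop.

```bash
python3 - <<'E'
from h import *
C=cal("wrist"); im=cv2.imread("pics/wrist1.png")
cv2.imwrite("pics/crop2.png",cv2.resize(im[150:265,220:350],None,fx=5,fy=5,interpolation=cv2.INTER_CUBIC))
h=cv2.cvtColor(im,cv2.COLOR_BGR2HSV); m=cv2.inRange(h,(65,60,20),(95,255,255)); m[:195]=0;m[265:]=0;m[:,:240]=0;m[:,330:]=0
ys,xs=np.nonzero(m); print(xs.min(),xs.max(),ys.min(),ys.max(),xs.mean(),ys.mean())
print('top',onz(C,285,231,115).round(1)); 
for p in ((303,165),(240,188),(264,253),(328,230)): print(onz(C,*p,50).round(1))
for a in ([473,259,115],[473,259,55],[471.7,256.5,50]): print(proj(C,a))
E
```

```text
271 299 203 245 283.86315789473684 222.02556390977443
top [473.2 262.4 115. ]
[433.8 290.   50. ]
[441.6 226.2  50. ]
[512.  232.8  50. ]
[502.6 301.1  50. ]
[280.59225349 231.77734958]
[280.40359783 212.53264147]
[277.61955516 210.591262  ]
```

View pics/crop2.png

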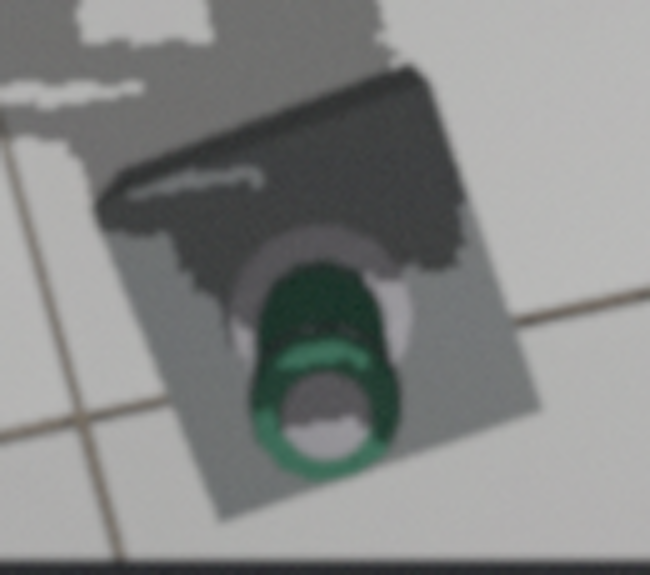

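Emit:
move_arm(
  moves=[
    [[1,0.2,0.05],0,1],
    [[4,0.2,0.05],0,1],
    [[7,0.2,0.05],0,1],
    [[8.5,0.2,0.05],0,1],
    [[8.5,0.2,0.05],0,1],
    [[8.5,0.2,0.05],0,-1],
    [[8.5,0.2,0.05],0,-1],
    [[8.5,0.2,0.05],0,-1],
    [[8.5,0.2,0.05],0,-1],
    [[8.5,0.2,0.05],0,-1],
    [[8.5,0.2,0.05],0,-1],
  ],
  force=40,
)

```text
time_s: 3.12
ee_pos: [473.6, 260.8, 150.3]
ee_rot: [76.3, 90.0, 63.3]
force: [-0.5, -0.6, -0.1]
gripper_width: 34.2
```

```bash
python3 look.py 2 wrist scene
```

```text
3.125 [473.6 260.8 150.3] [76.3 90.  63.3] [-0.5  -0.58 -0.11]
[406.7 275.4 242.5] [[0.227, 0.944, 0.238], [0.974, -0.22, -0.055], [0.001, 0.244, -0.97]]
```

View pics/wrist2.png

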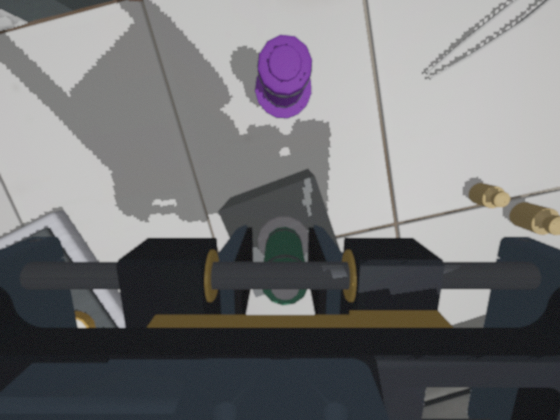

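View pics/scene2.png

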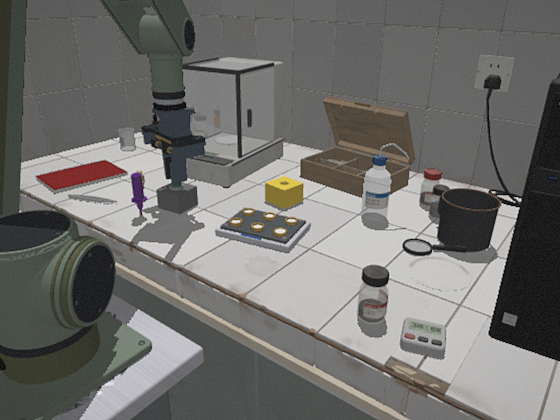

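Emit:
move_arm(
  moves=[
    [[0,0.2,0],0,-0.3],
    [[0,0.2,0],0,-1],
    [[0,0.2,0],0,-1],
    [[0,0.2,0],0,-1],
    [[0,0.2,0],0,-1],
  ],
)

```text
time_s: 3.85
ee_pos: [474.1, 262.8, 150.2]
ee_rot: [109.2, 90.0, 96.2]
force: [-0.3, 0.1, -0.3]
gripper_width: 23.4
```

```bash
python3 look.py 3 wrist
```

```text
3.85 [474.1 262.8 150.2] [109.2  90.   96.2] [-0.32  0.07 -0.31]
[407.1 277.4 242.4] [[0.227, 0.944, 0.238], [0.974, -0.22, -0.055], [0.001, 0.244, -0.97]]
```

View pics/wrist3.png

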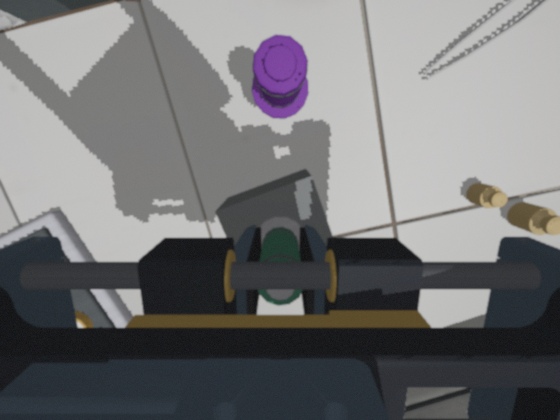

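Emit:
move_arm(
  moves=[
    [[-3,0,0],0,-1],
    [[-6.2,0,0],0,-1],
    [[-6.2,-0.5,0],0,-1],
    [[-6.2,-5.5,1],0,-1],
    [[-6.2,-10.5,1.9],0,-1],
    [[-6.2,-15.5,2.8],0,-1],
    [[-6.2,-20.4,3.6],0,-1],
    [[-6.2,-20.4,3.6],0,-1],
    [[-6.2,-20.4,3.6],0,-1],
    [[-6.2,-20.4,3.6],0,-1],
  ],
)

```text
time_s: 5.15
ee_pos: [463.0, 56.8, 211.8]
ee_rot: [169.6, 90.0, 156.7]
force: [0.4, -0.3, -1.5]
gripper_width: 23.2
```

```bash
python3 look.py 4 wrist scene top
```

```text
5.15 [463.   56.8 211.8] [169.6  90.  156.7] [ 0.41 -0.27 -1.48]
[396.1  71.3 304.1] [[0.226, 0.945, 0.238], [0.974, -0.219, -0.054], [0.001, 0.244, -0.97]]
```

View pics/wrist4.png

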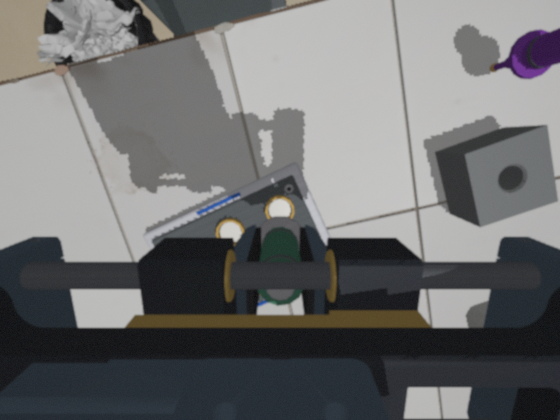

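View pics/scene4.png

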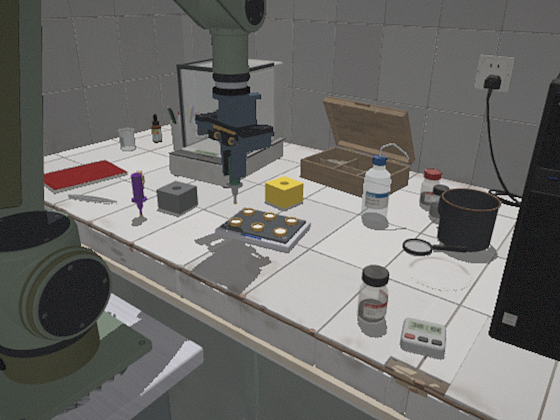

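View pics/top4.png

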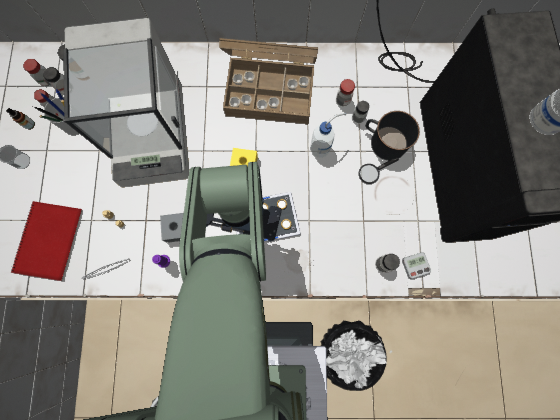

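The wrist view shows pads at (280,209) and (230,232), and the empty bore at (512,178).

```bash
python3 - <<'E'
from h import *
C=cal("wrist"); CT=cal("top"); CS=cal("scene")
for p in((280,209),(230,232)): print(onz(C,*p,25).round(1))
print('bore',onz(C,512,178,50).round(1))
im=cv2.imread("pics/top4.png"); cv2.imwrite("pics/c4.png",np.hstack([cv2.resize(im[195:255,150:220],None,fx=5,fy=5,interpolation=cv2.INTER_CUBIC),cv2.resize(cv2.imread("pics/scene4.png")[165:225,205:275],None,fx=5,fy=5,interpolation=cv2.INTER_CUBIC)]))
print(proj(CS,[463,56.8,67.6]),proj(CS,[462,56.8,110]))
E
```

```text
[461.8  56.4  25. ]
[473.6   1.8  25. ]
bore [474.5 262.3  50. ]
[234.50737015 204.39927844] [233.60345234 186.71959284]
```

View pics/c4.png

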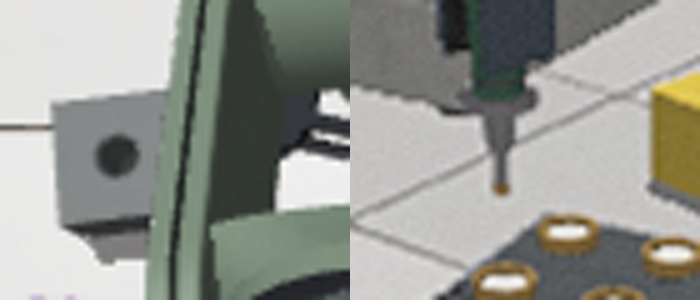

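Emit:
move_arm(
  moves=[
    [[2.5,0,0],0,-1],
    [[4.0,0,0],0,-1],
    [[4.2,0,0],0,-1],
    [[4.4,0,0],0,-1],
    [[4.55,0,0],0,-1],
    [[4.55,0,0],0,-1],
    [[4.55,0,0],0,-1],
  ],
)

```text
time_s: 6.18
ee_pos: [463.5, 56.0, 167.3]
ee_rot: [30.4, 89.9, 17.4]
force: [0.6, 0.5, 0.9]
gripper_width: 23.2
```

```bash
python3 look.py 5 scene; python3 -c "
import cv2
cv2.imwrite('pics/c5.png',cv2.resize(cv2.imread('pics/scene5.png')[175:255,200:320],None,fx=5,fy=5,interpolation=cv2.INTER_CUBIC))"
```

```text
6.175 [463.5  56.  167.3] [30.4 89.9 17.4] [0.63 0.46 0.87]
[396.4  70.6 259.4] [[0.227, 0.944, 0.24], [0.974, -0.221, -0.054], [0.001, 0.246, -0.969]]
```

View pics/c5.png

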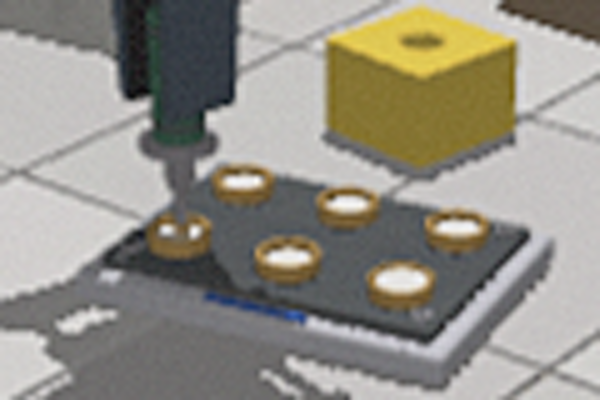

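Emit:
move_arm(
  moves=[
    [[-1.5,0,0],0,-1],
    [[-1.5,-1,0.5],0,-1],
    [[-1.5,-5,2.3],0,-1],
    [[-1.5,-5,2.3],0,-1],
    [[-0.6,-5,2.3],0,-1],
    [[-0.3,-5,2.3],0,-1],
    [[-0.1,-5,2.3],0,-1],
    [[0.1,-5,2.3],0,-1],
    [[0.1,-5,2.3],0,-1],
    [[0.1,-5,2.3],0,-1],
  ],
)

```text
time_s: 7.48
ee_pos: [473.9, 2.2, 165.9]
ee_rot: [153.2, 90.0, 140.2]
force: [-2.3, 0.1, 2.0]
gripper_width: 23.3
```

Emit:
move_arm(
  moves=[
    [[-1.5,0,0],0,-1],
    [[-1.5,-1,0.5],0,-1],
    [[-1.5,-5,2.3],0,-1],
    [[-1.5,-5,2.3],0,-1],
    [[-0.7,-5,2.3],0,-1],
    [[-0.4,-5,2.3],0,-1],
    [[-0.2,-5,2.3],0,-1],
    [[0,-5,2.3],0,-1],
    [[0,-5,2.3],0,-1],
    [[0,-5,2.3],0,-1],
  ],
)

```text
time_s: 8.72
ee_pos: [485.3, -51.8, 166.2]
ee_rot: [-8.8, 90.0, -21.8]
force: [-1.8, -0.6, 5.7]
gripper_width: 23.2
```

```bash
python3 look.py 6 scene; python3 -c "
import cv2
cv2.imwrite('pics/c6.png',cv2.resize(cv2.imread('pics/scene6.png')[175:255,200:320],None,fx=5,fy=5,interpolation=cv2.INTER_CUBIC))"
```

```text
8.725 [485.3 -51.8 166.2] [ -8.8  90.  -21.8] [-1.79 -0.64  5.68]
[418.3 -37.2 258.4] [[0.226, 0.944, 0.238], [0.974, -0.22, -0.055], [0.001, 0.245, -0.97]]
```

View pics/c6.png

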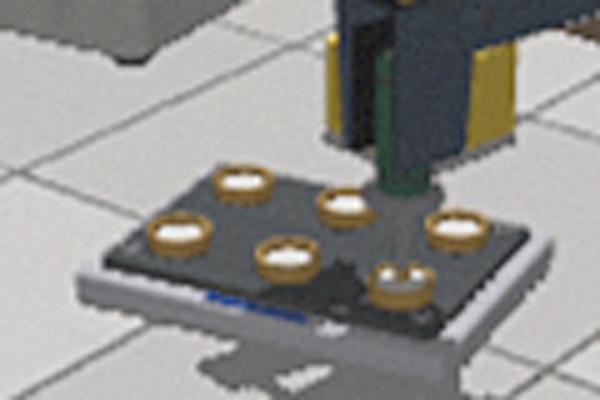

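Pad E (carrier x −30, y −55 row, at world (485,−52)) pushes back with about 7.2 N, against 3.5 N on D at nearly the same depth. That makes E the proud pad. The tip sits centred in its collar, so I'll press it in stages.

Emit:
move_arm(
  moves=[
    [[0.1,0,0],0,-1],
    [[0.2,0,0],0,-1],
    [[0.3,0,0],0,-1],
    [[0.4,0,0],0,-1],
    [[0.5,0,0],0,-1],
    [[0.5,0,0],0,-1],
    [[0.5,0,0],0,-1],
  ],
  force=60,
)

```text
time_s: 9.65
ee_pos: [485.3, -51.8, 161.6]
ee_rot: [-3.7, 90.0, -16.7]
force: [-1.3, -1.3, 9.4]
gripper_width: 23.3
```

Emit:
move_arm(
  moves=[
    [[0.1,0,0],0,-1],
    [[0.2,0,0],0,-1],
    [[0.2,0,0],0,-1],
    [[0.2,0,0],0,-1],
    [[0.2,0,0],0,-1],
    [[0.2,0,0],0,-1],
  ],
)

```text
time_s: 10.4
ee_pos: [485.3, -51.8, 159.7]
ee_rot: [-0.0, 90.0, -13.0]
force: [-2.6, -0.6, 9.5]
gripper_width: 23.3
```

Emit:
move_arm(
  moves=[
    [[0,0,0],0,-1],
    [[0,0,0],0,-1],
    [[0,0,0],0,-1],
    [[0,0,0],0,-1],
  ],
)

```text
time_s: 10.9
ee_pos: [485.3, -51.8, 159.7]
ee_rot: [-3.3, 90.0, -16.3]
force: [-1.7, -1.5, 8.8]
gripper_width: 23.2
```

Emit:
move_arm(
  moves=[
    [[0.1,0,0],0,-1],
    [[0.2,0,0],0,-1],
    [[0.2,0,0],0,-1],
    [[0.2,0,0],0,-1],
    [[0.2,0,0],0,-1],
    [[0.2,0,0],0,-1],
  ],
)

```text
time_s: 11.65
ee_pos: [485.3, -51.8, 157.9]
ee_rot: [-1.3, 90.0, -14.3]
force: [-2.6, -1.0, 10.5]
gripper_width: 22.8
```

```bash
python3 look.py 7 scene wrist; python3 -c "
import cv2
cv2.imwrite('pics/c7.png',cv2.resize(cv2.imread('pics/scene7.png')[165:255,220:320],None,fx=6,fy=6,interpolation=cv2.INTER_CUBIC))"
```

```text
11.65 [485.3 -51.8 157.9] [ -1.3  90.  -14.3] [-2.63 -0.96 10.49]
[418.3 -37.2 250.1] [[0.226, 0.944, 0.239], [0.974, -0.22, -0.055], [0.001, 0.245, -0.969]]
```

View pics/c7.png

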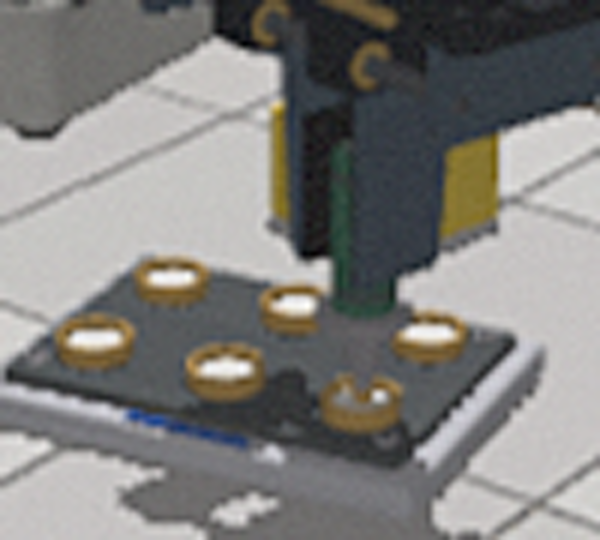

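View pics/wrist7.png

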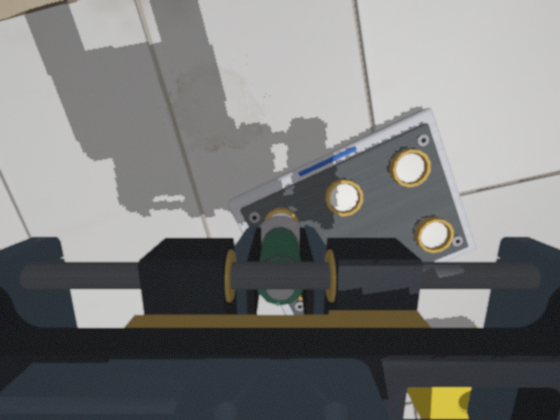

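Emit:
move_arm(
  moves=[
    [[0.1,0,0],0,-1],
    [[0.1,0,0],0,-1],
    [[0.1,0,0],0,-1],
    [[0.1,0,0],0,-1],
    [[0.1,0,0],0,-1],
    [[0.1,0,0],0,-1],
  ],
)

```text
time_s: 12.5
ee_pos: [485.3, -51.8, 157.0]
ee_rot: [-1.9, 90.0, -15.0]
force: [-1.8, -0.8, 11.8]
gripper_width: 23.0
```

Emit:
move_arm(
  moves=[
    [[0.05,0,0],0,-1],
    [[0.05,0,0],0,-1],
    [[0.05,0,0],0,-1],
    [[0.05,0,0],0,-1],
    [[0.05,0,0],0,-1],
    [[0.05,0,0],0,-1],
  ],
)

```text
time_s: 13.25
ee_pos: [485.3, -51.8, 156.6]
ee_rot: [-0.2, 89.9, -13.3]
force: [-3.1, -1.0, 12.9]
gripper_width: 23.0
```

Emit:
move_arm(
  moves=[
    [[-0.5,0,0],0,-1],
    [[-0.96,0,0],0,-1],
    [[-0.96,0,0],0,-1],
    [[-0.96,0,0],0,-1],
    [[-0.96,0,0],0,-1],
  ],
)

```text
time_s: 13.88
ee_pos: [485.3, -51.8, 164.8]
ee_rot: [133.5, 90.0, 120.4]
force: [-1.7, -2.6, 4.9]
gripper_width: 23.3
```

Emit:
move_arm(
  moves=[
    [[-2,0,0],0,-1],
    [[-2.5,1,-0.5],0,-1],
    [[-2.5,5,-2.3],0,-1],
    [[-2.5,5,-2.3],0,-1],
    [[-1.7,5,-2.3],0,-1],
    [[-1.2,5,-2.3],0,-1],
    [[-0.96,5,-2.3],0,-1],
    [[-0.96,5,-2.3],0,-1],
    [[-0.96,5,-2.3],0,-1],
  ],
)

```text
time_s: 15.0
ee_pos: [474.4, 1.8, 174.5]
ee_rot: [32.1, 90.0, 19.0]
force: [-0.6, 0.4, -1.1]
gripper_width: 23.0
```

Emit:
move_arm(
  moves=[
    [[0.5,0,0],0,-1],
    [[0.7,0,0],0,-1],
    [[0.85,0,0],0,-1],
    [[0.95,0,0],0,-1],
    [[0.95,0,0],0,-1],
    [[0.95,0,0],0,-1],
  ],
)

```text
time_s: 15.75
ee_pos: [474.3, 2.0, 165.1]
ee_rot: [22.1, 90.0, 9.0]
force: [-1.6, -0.8, 3.0]
gripper_width: 23.3
```

Emit:
move_arm(
  moves=[
    [[-1.5,0,0],0,-1],
    [[-1.5,-1,0.5],0,-1],
    [[-1.5,-5,2.3],0,-1],
    [[-1.5,-5,2.3],0,-1],
    [[-0.7,-5,2.3],0,-1],
    [[-0.2,-5,2.3],0,-1],
    [[0,-5,2.3],0,-1],
    [[0,-5,2.3],0,-1],
    [[0,-5,2.3],0,-1],
  ],
)

```text
time_s: 16.88
ee_pos: [485.0, -51.7, 165.2]
ee_rot: [175.8, 90.0, 162.8]
force: [-2.4, -0.4, 4.4]
gripper_width: 23.2
```

Emit:
move_arm(
  moves=[
    [[0.3,0,0],0,-1],
    [[0.6,0,0],0,-1],
    [[0.7,0,0],0,-1],
    [[0.8,0,0],0,-1],
    [[0.85,0,0],0,-1],
    [[0.85,0,0],0,-1],
    [[0.85,0,0],0,-1],
    [[0.85,0,0],0,-1],
    [[0.85,0,0],0,-1],
    [[0.85,0,0],0,-1],
    [[0.85,0,0],0,-1],
  ],
)

```text
time_s: 18.25
ee_pos: [485.1, -51.8, 157.4]
ee_rot: [90.9, 90.0, 77.8]
force: [-3.2, -0.1, 11.8]
gripper_width: 23.3
```

Emit:
move_arm(
  moves=[
    [[-0.3,0,0],0,-1],
    [[-0.85,0,0],0,-1],
    [[-0.85,0,0],0,-1],
    [[-0.85,0,0],0,-1],
    [[-0.85,0,0],0,-1],
    [[-0.85,0,0],0,-1],
  ],
)

```text
time_s: 19.0
ee_pos: [485.4, -51.8, 164.8]
ee_rot: [108.6, 90.0, 95.6]
force: [-1.2, 0.5, 4.0]
gripper_width: 23.1
```

Emit:
move_arm(
  moves=[
    [[-2.5,0,0],0,-1],
    [[-5,0,0],0,-1],
    [[-5,0.5,-0.1],0,-1],
    [[-5,5.5,-1.5],0,-1],
    [[-5,10.5,-2.8],0,-1],
    [[-5,15.5,-4.2],0,-1],
    [[-5,20.5,-5.5],0,-1],
    [[-5,25.5,-6.9],0,-1],
    [[-5,30.4,-8.2],0,-1],
    [[-5,30.4,-8.2],0,-1],
    [[-5,30.4,-8.2],0,-1],
    [[-5,30.4,-8.2],0,-1],
  ],
)

```text
time_s: 20.5
ee_pos: [473.9, 261.6, 214.3]
ee_rot: [-131.9, 89.9, -145.1]
force: [0.4, 0.5, -0.7]
gripper_width: 23.2
```

```bash
python3 look.py 8 scene wrist; python3 - <<'E'
from h import *
s=status.state(); p=s["ee_pos"]; R=Ro.from_euler("xyz",s["ee_rot"],degrees=True).as_matrix()
print((R.T@(np.array([474.1,262.8,150.2])-p)).round(2))
cv2.imwrite('pics/c8.png',cv2.resize(cv2.imread('pics/scene8.png')[140:230,130:230],None,fx=6,fy=6,interpolation=cv2.INTER_CUBIC))
E
```

```text
20.5 [473.9 261.6 214.3] [-131.9   89.9 -145.1] [ 0.44  0.55 -0.67]
[407.1 276.4 306.6] [[0.228, 0.944, 0.237], [0.974, -0.221, -0.056], [-0.0, 0.244, -0.97]]
[64.55  1.09 -0.3 ]
```

View pics/c8.png

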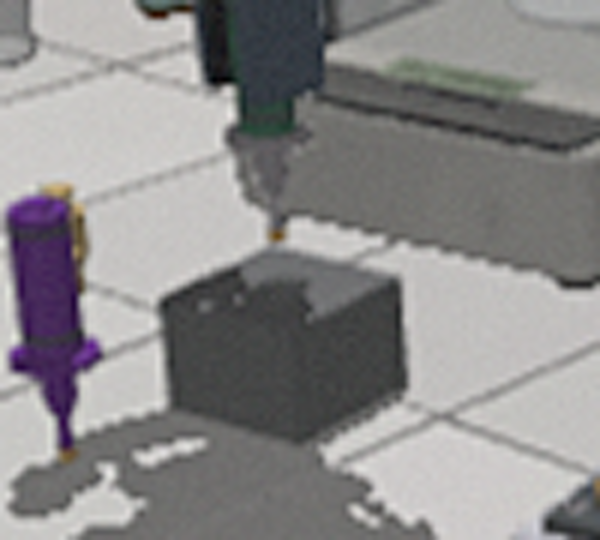

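View pics/wrist8.png

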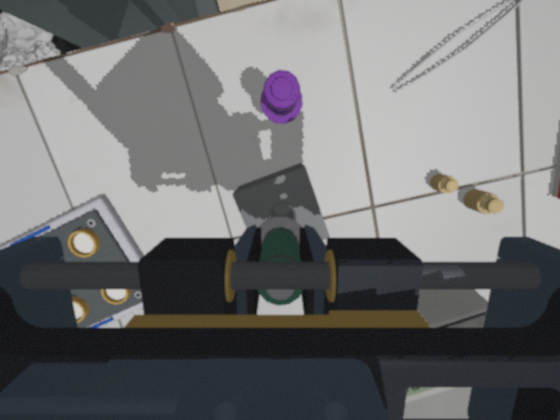

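Emit:
move_arm(
  moves=[
    [[0,0.1,0],0,-1],
    [[0.8,0.1,0],0,-1],
    [[2,0.1,0],0,-1],
    [[3,0.1,0],0,-1],
    [[4,0.1,0],0,-1],
    [[5,0.1,0],0,-1],
    [[5.8,0.1,0],0,-1],
    [[5.8,0.1,0],0,-1],
    [[5.8,0.1,0],0,-1],
  ],
)

```text
time_s: 21.72
ee_pos: [474.5, 263.9, 157.2]
ee_rot: [46.2, 90.0, 33.2]
force: [0.2, -0.1, -1.2]
gripper_width: 23.4
```

Emit:
move_arm(
  moves=[
    [[0,-0.1,0],0,-1],
    [[0.3,-0.1,0],0,-1],
    [[0.6,-0.1,0],0,-1],
    [[0.65,-0.1,0],0,-1],
    [[0.65,-0.1,0],0,-1],
  ],
)

```text
time_s: 22.35
ee_pos: [474.1, 262.8, 150.4]
ee_rot: [161.3, 90.0, 148.3]
force: [1.2, -0.3, -0.8]
gripper_width: 23.1
```

Emit:
move_arm(
  moves=[
    [[0.1,0,0],0,-1],
    [[0.1,0,0],0,-1],
    [[0.1,0,0],0,-1],
  ],
)

```text
time_s: 22.72
ee_pos: [474.2, 262.8, 150.2]
ee_rot: [45.0, 90.0, 31.9]
force: [-1.5, -0.7, 5.5]
gripper_width: 23.0
```

Flange is seated, with contact force rising. I'll relax slightly, then release.

Emit:
move_arm(
  moves=[
    [[-0.07,0,0],0,-1],
    [[-0.07,0,0],0,0],
    [[-0.07,0,0],0,1],
    [[-0.07,0,0],0,1],
    [[-0.07,0,0],0,1],
    [[-0.07,0,0],0,1],
    [[-0.07,0,0],0,1],
    [[-0.07,0,0],0,1],
    [[-0.07,0,0],0,1],
    [[-0.07,0,0],0,1],
  ],
)

```text
time_s: 23.98
ee_pos: [474.1, 262.7, 150.2]
ee_rot: [102.1, 90.0, 89.1]
force: [-0.7, 0.2, 0.6]
gripper_width: 91.1
```

Emit:
move_arm(
  moves=[
    [[-1,0,0],0,1],
    [[-4,0,0],0,1],
    [[-8,0,0],0,1],
    [[-12,0,0],0,1],
    [[-12,0,0],0,1],
    [[-12,0,0],0,1],
  ],
)

```text
time_s: 24.72
ee_pos: [473.7, 262.5, 270.0]
ee_rot: [-153.2, 90.0, -166.3]
force: [0.8, 0.0, -0.6]
gripper_width: 91.0
```

Emit:
move_arm(
  moves=[
    [[0,4,-5],0,1],
    [[0,8,-10],0,1],
    [[0,10,-15],0,1],
    [[0,10,-15],0,1],
    [[0,10,-15],0,1],
    [[0,10,-15],0,1],
  ],
)

```text
time_s: 25.48
ee_pos: [351.4, 393.2, 269.6]
ee_rot: [-101.9, 89.9, -115.0]
force: [-0.0, 0.2, -0.1]
gripper_width: 91.2
```

```bash
python3 look.py 9 scene wrist; python3 - <<'E'
from h import *
print(status.state()["gripper_width"])
cv2.imwrite('pics/c9.png',cv2.resize(cv2.imread('pics/scene9.png')[140:250,120:320],None,fx=4,fy=4,interpolation=cv2.INTER_CUBIC))
E
```

```text
25.475 [351.4 393.2 269.6] [-101.9   89.9 -115. ] [-0.01  0.2  -0.07]
[284.5 408.  361.9] [[0.229, 0.944, 0.238], [0.974, -0.222, -0.056], [-0.0, 0.244, -0.97]]
91.38030671147712
```

View pics/c9.png

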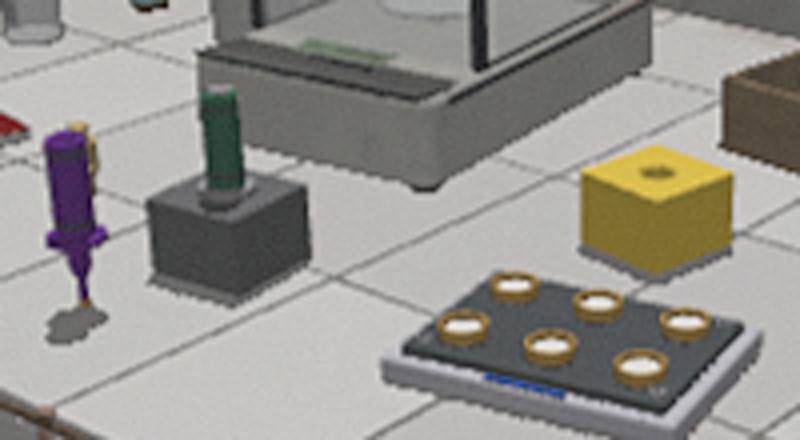

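View pics/scene9.png

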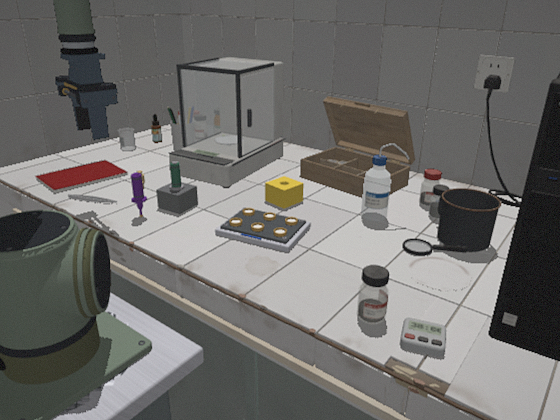

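The probe hangs upright at scene (175,175), the same place as at the start. The pad at (280,231) now looks sunk like the others, and the bottle at (373,293) stands. I'll hand in.

```bash
python3 - <<'E'
from h import *
S=cv2.imread("pics/scene9.png"); h=cv2.cvtColor(S,cv2.COLOR_BGR2HSV); m=cv2.inRange(h,(0,0,150),(180,70,255)); r=m*0; r[205:240,225:300]=m[205:240,225:300]
n,l,s,c=cv2.connectedComponentsWithStats(r); print([(s[i,4],c[i].round(1)) for i in range(1,n) if s[i,4]>15])
from workcell import env
print(env.job_done())
E
```

```text
[(np.int32(543), array([260.7, 210.2])), (np.int32(20), array([248.2, 210.9])), (np.int32(27), array([269.1, 215.4])), (np.int32(25), array([291. , 220.1])), (np.int32(26), array([235.2, 221. ])), (np.int32(28), array([257.2, 225.9])), (np.int32(36), array([279.6, 231.2])), (np.int32(41), array([232.8, 232.3])), (np.int32(37), array([295.6, 235.3]))]
the job is handed in; nothing more can be done
None
```

The proud pad is pressed home and the probe hangs upright in the grey stand again. I handed the job in at about 25.5 s of the 72 s allowed; no verdict was reported.

- **Finding the pad:** I touched three of the six pads lightly. Two of them, at carrier (−30, +55) and (−30, 0), read about 2.4 N and 3.5 N. The pad at (−30, −55) pushed back with about 7.2 N at nearly the same depth as the second one, so it was the high one. I did not touch the three pads at x = +30.
- **Pressing it:** I pressed it in stages up to about 14 N, then pressed it firmly a second time. By the end the force rose about 1 N per mm, which is the spring alone, so the pad was against its stop.
- **Last checks:**
  - In light retouches its lead over the middle pad fell from about 4 mm to about 1–1.5 mm. At its stop 0.7 mm is expected; my force readings are only good to about 0.5 N, or 0.5 mm.
  - Its visible white area in the scene camera image fell from 45 to 36 pixels.
  - The final pictures show the probe hanging where it started, the bottle standing, and the gripper open and clear of everything.

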